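# Start the pot on the induction hob

### The job

Start warming the steel pot on the induction hob, using fingertips only. Push the pot across the glass from outside, without lifting it or reaching into it, until its foot stands inside the printed ring; then press down the far half of the power rocker so that it stays on; then roll the knurled wheel at the hob's front edge clockwise (its front rim moves to the left) with a fingertip, click by click, until it rests in the third click, its pointer on the third-smallest dot. Leave the bottles, shakers and noodle bowl where they stand.

Things in the scene. Friction and masses are not known exactly. Their poses are not given: they have to be found in the camera images.
- hob: Portable induction hob, fixed, 290 mm front to back (its x, front to back), 270 mm wide (its y, to its left). Origin: centre of its footprint on the worktop, z up. Upright front face at x = -145 mm. Control strip x = -145 to -68 mm, top at z = 54 mm, rocker at its left, heat wheel at its right; behind it flat black glass, top at z = 60 mm, to x = 145 mm.
- zone_center (a point): Centre of the printed cooking ring, on the glass (z = 60 mm above the worktop). The ring line has an inner radius of 75.5 mm.
- steel_cup: Open straight round steel pot, loose, 0.25 to 0.5 kg, 104 mm high, outside radius 62 mm (foot 59 mm). It stands on the glass, left of the ring's centre. Origin: centre of its underside, z up. It slides on the glass and does not tip when pushed below half its height.
- heat_wheel (a joint): Angle of the heat wheel, rad: grows clockwise seen from above (front rim moves to the hob's left, +y). Sprung clicks at 0, 0.419, 0.838, 1.257, 1.676 and 2.094, smallest to largest dot; the third is 0.838. Starts in the first or second click. 1.6 to 2 N along the rim takes it out of a click; past half way it snaps into the next by itself when let go.
- wheel_center (a point): On the heat wheel's upright axis at half its rim height (31 mm above the worktop); axes as the hob's, does not turn. Black knurled rim, 84 mm diameter, 22 mm high, slightly yielding, friction about 1.1. The axis is 30 mm behind the front face: only the foremost 12 mm of rim stand out of a slot, 59 mm wide. Foremost rim point: 42 mm from here along the hob's -x.
- hob_switch (a joint): Angle of the power rocker, rad: 0 = off (near half down), 0.34 = on (far half down). It stays where it is left; about 3 N on the far half moves it.
- switch_far_end (a point): Middle of the top of the rocker's far (rear) half, 11 mm behind its pivot, near its white mark: press here, straight down. It starts about 61 mm above the worktop and goes down 4 mm (the far edge 6 mm) until this half lies level. The rocker is dished, 36 mm long front to back, 22 mm wide.
- squeeze_soy: Squeeze bottle, dark brown with a red nozzle, loose bystander, 55 mm in diameter, 221 mm high. Origin: centre of its underside.
- squeeze_sesame: Squeeze bottle, beige with a white nozzle, loose bystander, 55 mm in diameter, 206 mm high. Origin: centre of its underside.
- shaker_pepper: Taller spice shaker, loose bystander, 54 mm in diameter, 101 mm high. Origin: centre of its underside.
- shaker_salt: Shorter spice shaker, loose bystander, 54 mm in diameter, 86 mm high. Origin: centre of its underside.
- noodle_bowl: Round bowl, loose bystander, 147 mm in diameter, 70 mm high. Origin: centre of its underside.
- pointer_disc (a point): Centre of the flat metal disc (38 mm diameter, 2.6 mm proud of the strip) above the wheel; it turns with the wheel and bears a black pointer. Six white dots of growing size, 24 degrees apart, lie round its rear half, the smallest at the left, the largest at the right.

How it is judged:
By the outcome, as a careful person would: the job done as asked, in the order asked, and still so for the second after the job is handed in, with the robot touching nothing.
It also fails if it takes over 67 s, if anything falls off the work surface, if the arm or the gripper's body presses on something with over 40 N, if the wrist force passes 120 N, or if a joint passes its speed limit or range.

### The arm

A 6-joint arm with a two-finger parallel gripper is mounted at the origin on a cart in front of the work surface, level with it; the furniture and walls round the work are solid. World frame = base frame: x ahead of the robot, y to its left, z up, the work surface at z = 0. Lengths are in m, angles in rad, forces in N, time in s.
With the tool pointing down it reaches from about 0.225 to 0.875 m from the base axis. Payload 3.4 kg.
Tool frame: the origin (TCP) lies between the finger pads; the fingertips stand 25 mm ahead of it and the grasp point (between the pads) lies 6 mm ahead of it (manip.tips_ahead is the distance from the TCP to the fingertips, in m); z points along the fingers, x is the direction in which the jaws open and shut, and the axes are right-handed (so a half turn about z gives the same grasp; the last joint's range is limited). The gripper opens to 85 mm and grips with 20 to 120 N. Pads are 22 mm wide; open, the fingers measure 114 mm over their backs; the gripper's body (76 mm by 85 mm) begins 54 mm behind the grasp point. The pads swing forward as they close: fully open they stand 13 mm farther back than shut.
Start: joints at [0.988, 0.276, 1.505, -0, 1.361, -0.121], TCP at [0.256, 0.515, 0.256] pointing down, gripper open.
Joint ranges: [-2.89, 2.89], [-0.75, 2.08], [0.22, 2.7], [-1.18, 4.32], [0.11, 2.71], [-2.7, 2.7]. Speed limits (rad/s): [2.57, 2.57, 3.14, 3.14, 3.14, 3.14].

### API

Orientations are given as a unit quaternion [w, x, y, z].
In Python, from rig import manip gives the robot as it stands. The module is installed in compiled form; this text tells all that it offers.
- The arm moves only by the tool send_rows, never from a script. Its argument "plan" is a list of rows, each an object with "linear": the shift along the tool's x, y, z in m, a list of three; "delta_rot": the turn, a rotation vector about the tool's x, y, z in degrees, a list of three; "fingers": the finger opening in m, from 0 to 0.0854. A call has 1 to 12 rows; each row shifts and turns the pose as measured when the row begins, along the tool's axes as they then stand; what a row does not reach is not made up. A row lasts 1/12 s, in which the tool goes at most 41.7 mm and 7.16 degrees, less where a joint would pass 70% of its speed; a pose out of reach is approached as far as the arm can. A call with a gripper value outside its range is refused whole. The fingers move at their own pace and stop on an object; "force" is the grip in N (left out, the last holds). Time passes only in rows, so rows that do not move let the fingers close. It gives the time, the measured TCP pose, the force and the opening at its end, in the units of the state.
- manip.get_state(): the state, without advancing time (a new reading comes with each control period).
- manip.get_image(name): name is "scene" or "side" or "wrist"; returns the picture (400x640x3 uint8, red, green, blue); there is no depth.
- manip.camera_info(name): a dict with "K" (3x3 intrinsics, pixels), "rvec" (rotation vector, rad) and "tvec" (3), from world to camera coordinates, as OpenCV has them. Camera axes: x right, y down, z forward; pixel columns grow to the right and rows downward; lengths in m; the calibration is good to about 2 mm. The wrist camera is an equidistant fisheye: a pixel r from the principal point sees the ray r / f radians off the axis. A picture is of the moment at which its call begins: read the wrist's pose just before it. camera_info takes no time and is no camera call; for the wrist camera it gives the pose at the moment of the call.
- manip.sign_off(): hands the job in, once; it reports no verdict.
Trained networks look in the newest picture that a camera, given by its name, has taken for a name from the list of things; names that differ only in an ending like _2 or _b are one class to them, and where a whole thing is asked for, a point or a joint stands for the part that bears it (a point fixed in the world has none). Each returns a list of dicts, best first, with "p" (0 to 1); they miss things now and then, are a little off and sometimes report something else, mostly with a low value. They report only what shows in the picture. A call takes as long as a camera call.
- manip.find_in(thing, camera): "extent" ([left, top, right, bottom] in pixels, round what is visible of it).
- manip.masks_of(thing, camera): "pixels" (400x640 bool, what is visible of it) and "extent" ([left, top, right, bottom] in pixels, round what is visible of it).
The state is a dict: "clock": time; "qpos": joint angles; "qd": joint speeds; "effort": joint torques, N m; "position": TCP position; "ee_rot": TCP orientation; "contact_force": force on the tool from outside, world axes, zero at the start; "moment": the same for the moment, N m; "width": finger opening in m.
Only numpy, scipy, OpenCV 4.12 (cv2) and the standard library are available. Lean on these libraries where they do the work, as an engineer would, in place of code of your own. Each camera call takes 0.05 s, during which the arm holds its last target. There are 200 camera calls.

## Working session

There is one attempt and no reset: what is moved stays moved. The work goes in short steps, Python scripts to look and compute and a tool call to move; the robot and the scene stay as the last step left them, time stands still between calls to the robot, and variables do not carry over. Pictures are saved under pics/ and viewed, about 8 in all and at most 12, crops included, and the job is handed in when it is done.

Besides the shell and the picture viewer there is one more tool, called after ">>>" as name([rows], argument=value, ...), one row to a line, values as JSON. send_rows: Moves the arm, as the interface text tells. Its arguments: {"type":"object","properties":{"plan":{"type":"array","items":{"type":"object","properties":{"linear":{"type":"array","items":{"type":"number"}},"delta_rot":{"type":"array","items":{"type":"number"}},"fingers":{"type":"number"}}}},"force":{"type":"number"}},"required":["plan"]}

```bash
mkdir -p pics
cat > h.py <<'E'
import numpy as np, cv2
from rig import manip
from scipy.spatial.transform import Rotation as R
def cam(n):
    c=manip.camera_info(n); return np.array(c["K"],float),R.from_rotvec(np.ravel(c["rvec"])).as_matrix(),np.ravel(c["tvec"])
def onplane(n,uv,z,c=None):
    K,Rm,t=c or cam(n); u,v=uv
    d=np.array([(u-K[0,2])/K[0,0],(v-K[1,2])/K[1,1]])
    if n=="wrist":
        r=np.hypot(*d); ray=np.array([*(d/r*np.sin(r)),np.cos(r)]) if r>1e-9 else np.array([0,0,1.])
    else: ray=np.array([*d,1])
    o=-Rm.T@t; w=Rm.T@ray; return o+w*(z-o[2])/w[2]
def proj(n,P,c=None):
    K,Rm,t=c or cam(n); p=Rm@np.array(P,float)+t
    if n=="wrist":
        r=np.hypot(p[0],p[1]); th=np.arctan2(r,p[2]); q=p[:2]/r*th
    else: q=p[:2]/p[2]
    return np.array([K[0,0]*q[0]+K[0,2],K[1,1]*q[1]+K[1,2]])
def save(n,f):
    im=manip.get_image(n); cv2.imwrite("pics/"+f,im[:,:,::-1]); return im
E
python3 - <<'E'
from h import *
print(manip.get_state()["position"],manip.get_state()["ee_rot"],manip.tips_ahead)
a=save("scene","s0.png");b=save("side","d0.png")
cv2.imwrite("pics/both.png",np.vstack([a,b])[:,:,::-1][:, :])
for n in("scene","side"):
    K,Rm,t=cam(n);print(n,K.round(0).tolist(),(-Rm.T@t).round(3),Rm[2].round(2))
    for th in["hob","steel_cup","heat_wheel","hob_switch","pointer_disc","squeeze_soy","squeeze_sesame","shaker_pepper","shaker_salt","noodle_bowl"]:
        f=manip.find_in(th,n);print(th,[(np.round(x["extent"]).tolist(),round(x["p"],2)) for x in f[:2]])
E
```

```text
[0.25591093 0.51437186 0.25543765] [ 3.80342911e-04  8.50162402e-01  5.26519747e-01 -8.37656002e-04] 0.025
scene [[364.0, 0.0, 325.0], [0.0, 364.0, 201.0], [0.0, 0.0, 1.0]] [ 0.133 -0.849  0.717] [ 0.38  0.74 -0.55]
hob [([276.0, 178.0, 397.0, 256.0], 0.93)]
steel_cup [([312.0, 163.0, 353.0, 211.0], 0.95)]
heat_wheel []
hob_switch [([292.0, 197.0, 300.0, 208.0], 0.48)]
pointer_disc [([284.0, 179.0, 399.0, 254.0], 0.91), ([312.0, 163.0, 353.0, 211.0], 0.57)]
squeeze_soy [([372.0, 212.0, 395.0, 284.0], 0.74)]
squeeze_sesame [([416.0, 210.0, 443.0, 281.0], 0.86), ([235.0, 158.0, 275.0, 182.0], 0.52)]
shaker_pepper [([379.0, 274.0, 402.0, 317.0], 0.86)]
shaker_salt [([334.0, 266.0, 357.0, 303.0], 0.82)]
noodle_bowl [([233.0, 156.0, 275.0, 183.0], 0.91)]
side [[480.0, 0.0, 317.0], [0.0, 480.0, 197.0], [0.0, 0.0, 1.0]] [0.395 1.124 0.996] [ 0.11 -0.76 -0.64]
hob [([246.0, 162.0, 360.0, 240.0], 0.69)]
steel_cup [([277.0, 166.0, 321.0, 214.0], 0.77)]
heat_wheel []
hob_switch [([328.0, 212.0, 342.0, 215.0], 0.53)]
pointer_disc [([248.0, 164.0, 358.0, 244.0], 0.97)]
squeeze_soy [([314.0, 106.0, 331.0, 162.0], 0.84)]
squeeze_sesame [([287.0, 104.0, 301.0, 156.0], 0.95)]
shaker_pepper [([331.0, 123.0, 351.0, 149.0], 0.67)]
shaker_salt [([349.0, 139.0, 367.0, 163.0], 0.65), ([247.0, 162.0, 362.0, 243.0], 0.41)]
noodle_bowl [([311.0, 272.0, 369.0, 327.0], 0.85)]
```

View pics/s0.png

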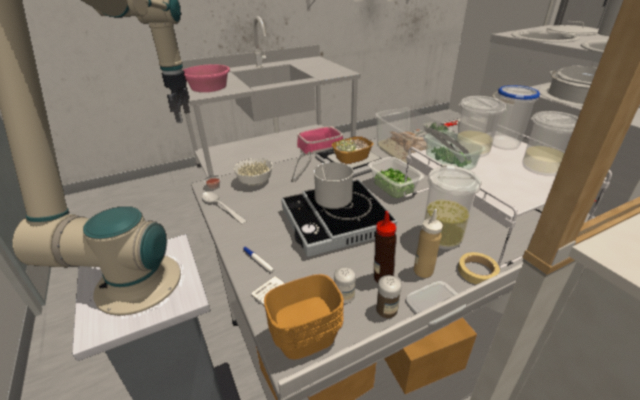

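View pics/d0.png

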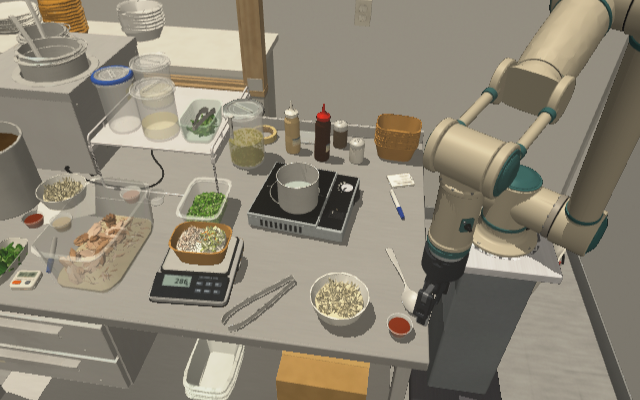

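Run:
```python
from h import *
print("disc",onplane("scene",(310,229),.057),onplane("side",(347,186),.057))
print("rock",onplane("scene",(296,202.5),.06),onplane("side",(335,213),.06))
for uv in[(312,163,353,211)]: print("cup",onplane("scene",(333,178),.164))
def base(n,e,h):
    u=(e[0]+e[2])/2; P=onplane(n,(u,e[3]),0); K,Rm,t=cam(n);o=-Rm.T@t;d=(P-o)[:2];d/=np.hypot(*d);return P
for nm,e in dict(soy=[372,212,395,284],ses=[416,210,443,281],pep=[379,274,402,317],salt=[334,266,357,303],bowl=[233,156,275,183]).items():print(nm,base("scene",e,0).round(3))
for c in[(282,214),(304,251),(396,215),(360,181)]: print("corner scene",onplane("scene",c,.057).round(3))
a=cv2.imread("pics/s0.png")[155:265,265:410];b=cv2.imread("pics/d0.png")[155:250,235:370]
a=cv2.resize(a,(780,592),interpolation=3);cv2.imwrite("pics/c1.png",a)
```

```text
disc [ 0.4741021  -0.07605872  0.057     ] [ 0.46895483 -0.07307993  0.057     ]
rock [0.49232971 0.06728369 0.06      ] [0.49058056 0.06467424 0.06      ]
cup [ 0.58707226 -0.00947147  0.164     ]
soy [ 0.573 -0.314  0.   ]
ses [ 0.687 -0.362  0.   ]
pep [ 0.527 -0.409  0.   ]
salt [ 0.453 -0.321 -0.   ]
bowl [0.437 0.352 0.   ]
corner scene [0.43  0.034 0.057]
corner scene [ 0.418 -0.155  0.057]
corner scene [ 0.737 -0.139  0.057]
corner scene [0.749 0.088 0.057]
```

View pics/c1.png

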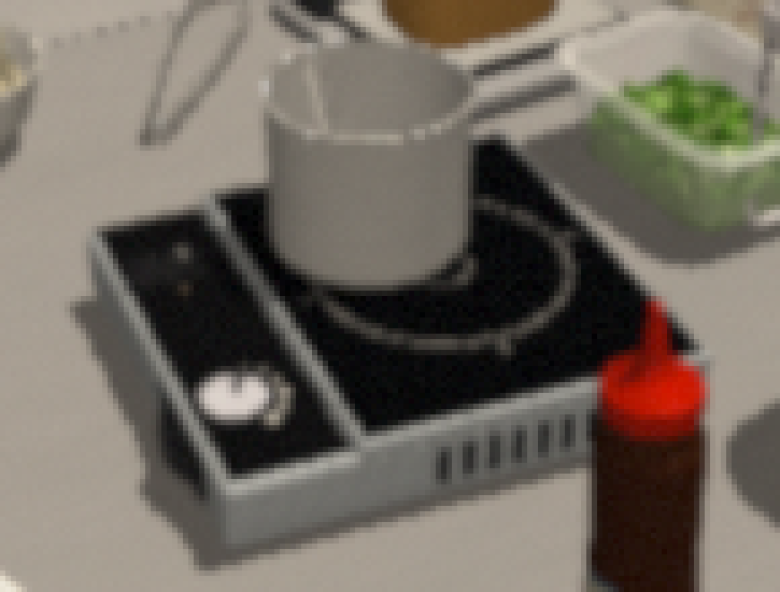

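The crop shows the pot (rim and foot about 270–470 px across) at the left of the ring. The disc is at (235,395), the rocker at (180,265), and the hob is yawed about -7°. Next I'll move the wrist camera over it.

>>> send_rows([
  {"linear": [-0.025, 0.032, -0.007], "fingers": 0.05},
  {"linear": [-0.025, 0.032, -0.007], "fingers": 0.05},
  {"linear": [-0.025, 0.032, -0.007], "fingers": 0.05},
  {"linear": [-0.025, 0.032, -0.007], "fingers": 0.05},
  {"linear": [-0.025, 0.032, -0.007], "fingers": 0.05},
  {"linear": [-0.025, 0.032, -0.007], "fingers": 0.05},
  {"linear": [-0.025, 0.032, -0.007], "fingers": 0.05},
  {"linear": [-0.025, 0.032, -0.007], "fingers": 0.05},
  {"linear": [-0.025, 0.032, -0.007], "fingers": 0.05},
  {"linear": [-0.025, 0.032, -0.007], "fingers": 0.05},
  {"linear": [-0.025, 0.032, -0.007], "fingers": 0.05},
  {"linear": [-0.025, 0.032, -0.007], "fingers": 0.05},
])

```text
$.plan[0]: bad value
```

>>> send_rows([
  {"delta_rot": [0, 0, 7]},
  {"delta_rot": [0, 0, 7]},
  {"delta_rot": [0, 0, 7]},
  {"delta_rot": [0, 0, 7]},
  {"delta_rot": [0, 0, 7]},
  {"delta_rot": [0, 0, 7]},
  {"delta_rot": [0, 0, 7]},
  {"delta_rot": [0, 0, 7]},
  {"delta_rot": [0, 0, 7]},
  {"delta_rot": [0, 0, 7]},
])

```text
$.plan[0]: bad value
```

Run:
```python
from h import *
s=manip.get_state();print(s["clock"],s["position"],R.from_quat(np.array(s["ee_rot"])[[1,2,3,0]]).as_matrix().round(3).tolist(),s["qpos"],s["width"])
c=cam("wrist");print(c[0].round(1).tolist(),(-c[1].T@c[2]).round(3),c[1][2].round(3))
a=save("wrist","w0.png");cv2.imwrite("pics/w0b.png",cv2.resize(a,(800,500),interpolation=3)[:,:,::-1])
for th in["hob","steel_cup","heat_wheel","hob_switch","pointer_disc"]:
    f=manip.find_in(th,"wrist");print(th,[(np.round(x["extent"]).tolist(),round(x["p"],2)) for x in f[:2]])
```

```text
1.1 [0.25622922 0.51479753 0.25632403] [[0.446, 0.895, 0.0], [0.895, -0.446, 0.0], [0.0, 0.0, -1.0]] [ 9.87993781e-01  2.75909216e-01  1.50489679e+00 -1.42619665e-05
  1.36068079e+00 -1.20980465e-01] 0.08532308032681557
[[309.7, 0.0, 318.0], [0.0, 309.7, 203.5], [0.0, 0.0, 1.0]] [0.184 0.551 0.373] [ 0.279 -0.139 -0.95 ]
hob [([151.0, 365.0, 202.0, 400.0], 0.95)]
steel_cup []
heat_wheel []
hob_switch [([153.0, 389.0, 169.0, 400.0], 0.63)]
pointer_disc [([151.0, 367.0, 196.0, 400.0], 0.62), ([234.0, 299.0, 334.0, 359.0], 0.59)]
```

View pics/w0b.png

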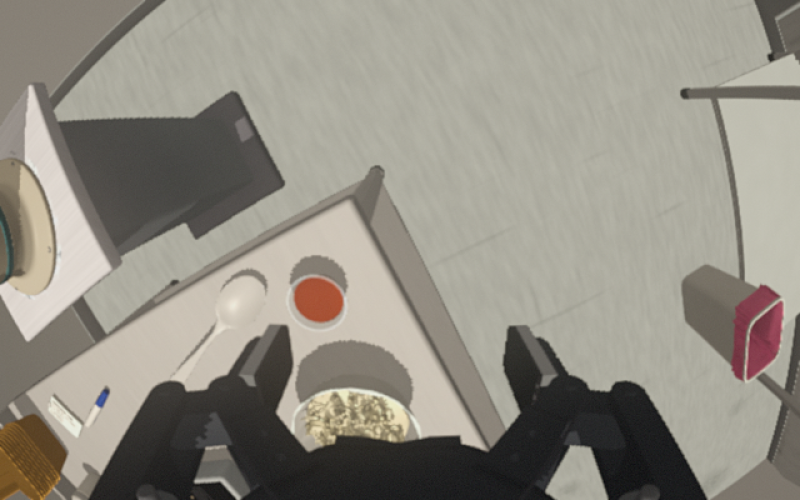

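The rows were refused because each one needs all three fields, so the arm hasn't moved. The picture shows the bowl near (357,415) under the gripper.

>>> send_rows([
  {"linear": [-0.025, 0.032, -0.007], "delta_rot": [0, 0, 0], "fingers": 0.06},
  {"linear": [-0.025, 0.032, -0.007], "delta_rot": [0, 0, 0], "fingers": 0.06},
  {"linear": [-0.025, 0.032, -0.007], "delta_rot": [0, 0, 0], "fingers": 0.06},
  {"linear": [-0.025, 0.032, -0.007], "delta_rot": [0, 0, 0], "fingers": 0.06},
  {"linear": [-0.025, 0.032, -0.007], "delta_rot": [0, 0, 0], "fingers": 0.06},
  {"linear": [-0.025, 0.032, -0.007], "delta_rot": [0, 0, 0], "fingers": 0.06},
  {"linear": [-0.025, 0.032, -0.007], "delta_rot": [0, 0, 0], "fingers": 0.06},
  {"linear": [-0.025, 0.032, -0.007], "delta_rot": [0, 0, 0], "fingers": 0.06},
  {"linear": [-0.025, 0.032, -0.007], "delta_rot": [0, 0, 0], "fingers": 0.06},
  {"linear": [-0.025, 0.032, -0.007], "delta_rot": [0, 0, 0], "fingers": 0.06},
])

```text
clock: 2.23
position: [0.4324, 0.1484, 0.325]
ee_rot: [-0.001, 0.846, 0.534, 0.001]
contact_force: [0.7, 0.3, 0.7]
width: 0.0597
```

>>> send_rows([
  {"linear": [0, 0, 0], "delta_rot": [0, 0, 7], "fingers": 0.06},
  {"linear": [0, 0, 0], "delta_rot": [0, 0, 7], "fingers": 0.06},
  {"linear": [0, 0, 0], "delta_rot": [0, 0, 7], "fingers": 0.06},
  {"linear": [0, 0, 0], "delta_rot": [0, 0, 7], "fingers": 0.06},
  {"linear": [0, 0, 0], "delta_rot": [0, 0, 7], "fingers": 0.06},
  {"linear": [0, 0, 0], "delta_rot": [0, 0, 7], "fingers": 0.06},
  {"linear": [0, 0, 0], "delta_rot": [0, 0, 7], "fingers": 0.06},
  {"linear": [0, 0, 0], "delta_rot": [0, 0, 7], "fingers": 0.06},
  {"linear": [0, 0, 0], "delta_rot": [0, 0, 7], "fingers": 0.06},
  {"linear": [0, 0, 0], "delta_rot": [0, 0, 7], "fingers": 0.06},
  {"linear": [0, 0, 0], "delta_rot": [0, 0, 0], "fingers": 0.06},
])

```text
clock: 3.15
position: [0.4383, 0.1366, 0.3281]
ee_rot: [0.0, 0.998, -0.065, 0.005]
contact_force: [-0.6, 0.3, 0.9]
width: 0.06
```

```bash
cat > look.py <<'E'
from h import *
import sys
def st():
    s=manip.get_state();print("t",round(s["clock"],2),s["position"].round(4) if hasattr(s["position"],"round") else s["position"],"w",round(s["width"],4),"F",np.round(s["contact_force"],1))
    print(R.from_quat(np.array(s["ee_rot"])[[1,2,3,0]]).as_matrix().round(3).tolist()); return s
def wl(f,things):
    s=st();c=cam("wrist");a=save("wrist",f);print("cam",(-c[1].T@c[2]).round(3))
    cv2.imwrite("pics/b_"+f,cv2.resize(a,(800,500),interpolation=3)[:,:,::-1])
    for th in things:
        g=manip.find_in(th,"wrist");print(th,[(np.round(x["extent"]).tolist(),round(x["p"],2)) for x in g[:2]])
    np.savez("pics/"+f+".npz",K=c[0],R=c[1],t=c[2]); return a,c
E
python3 - <<'E'
from look import *
wl("w1.png",["hob","steel_cup","heat_wheel","hob_switch","pointer_disc"])
E
```

```text
t 3.15 [0.4383 0.1366 0.3281] w 0.06 F [-0.6  0.3  0.9]
[[0.992, -0.13, 0.009], [-0.13, -0.992, -0.001], [0.009, -0.001, -1.0]]
cam [0.448 0.216 0.445]
hob [([329.0, 159.0, 523.0, 327.0], 0.73), ([463.0, 392.0, 472.0, 398.0], 0.34)]
steel_cup [([406.0, 186.0, 521.0, 303.0], 0.91)]
heat_wheel [([331.0, 273.0, 368.0, 306.0], 0.69), ([328.0, 160.0, 525.0, 331.0], 0.41)]
hob_switch [([349.0, 202.0, 379.0, 225.0], 0.97)]
pointer_disc [([328.0, 163.0, 522.0, 332.0], 0.95)]
```

View pics/b_w1.png

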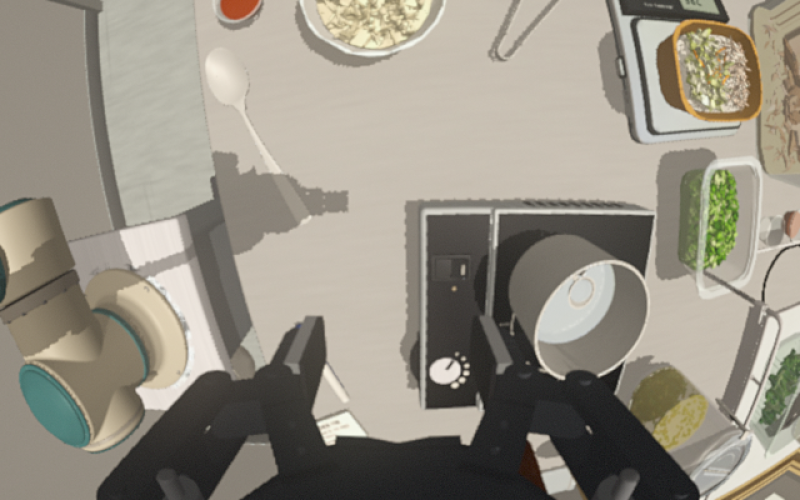

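Run:
```python
from h import *
from scipy.optimize import least_squares
d=np.load("pics/w1.png.npz");c=(d["K"],d["R"],d["t"])
cs=cam("scene")
H=[(-.145,.135,.054),(-.145,-.135,.054),(.145,.135,.06)]
uv=[(338.4,168),(340,326.5),(524,169.6)]
us=[(282.7,198.1),(306.8,245.5)]
def T(p,P): c0,s0=np.cos(p[2]),np.sin(p[2]); return np.array([p[0]+c0*P[0]-s0*P[1],p[1]+s0*P[0]+c0*P[1],P[2]])
def f(p): return np.concatenate([proj("wrist",T(p,P),c)-u for P,u in zip(H,uv)]+[.5*(proj("scene",T(p,P),cs)-u) for P,u in zip(H,us)])
r=least_squares(f,[.6,0,-.1]);p=r.x;print("hob",p,r.fun.round(1))
inv=lambda P:(np.array([[np.cos(p[2]),np.sin(p[2])],[-np.sin(p[2]),np.cos(p[2])]])@(P[:2]-p[:2])).round(4)
print("disc",inv(onplane("wrist",(356,296.8),.0566,c)),"scene",inv(onplane("scene",(265+235/5.38,155+395/5.38),.0566)))
print("rock",inv(onplane("wrist",(361,214.4),.058,c)))
# pot: rim circle fit and inner floor
print("rim ctr", onplane("wrist",(592*.8,319*.8),.164,c), "floor ctr",onplane("wrist",(580*.8,307*.8),.064,c))
# project rim/foot predictions
a=cv2.imread("pics/w1.png")
z=cv2.resize(a[150:340,320:530],(0,0),fx=3.8,fy=3.1,interpolation=3)[:, :];cv2.imwrite("pics/z1.png",cv2.resize(a[262:332,330:400],(560,560),interpolation=3))
import rig
m=manip.masks_of("steel_cup","scene")
ext=m[0]["extent"];print(ext)
```

```text
hob [ 0.59602252 -0.01549902 -0.10469304] [-0.5 -0.8 -2.   4.2  3.6 -1.4 -0.9 -0.9  0.2 -0.2]
disc [-0.1181 -0.0642] scene [-0.1174 -0.0684]
rock [-0.1147  0.0708]
rim ctr [0.603984   0.03988939 0.164     ] floor ctr [ 0.64117166 -0.00274931  0.064     ]
[313.9, 164.1, 351.3, 210.8]
```

View pics/z1.png

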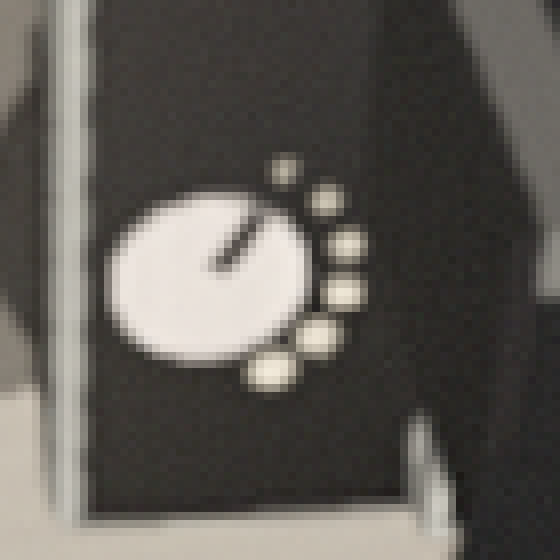

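Run:
```python
from h import *
from scipy.optimize import least_squares
d=np.load("pics/w1.png.npz");c=(d["K"],d["R"],d["t"])
print("floor",onplane("wrist",(581*.8,291*.8),.064,c))
a=cv2.imread("pics/w1.png")
th=np.linspace(0,2*np.pi,60)
def draw(x,y,z,r,col):
    q=np.array([proj("wrist",(x+r*np.cos(t),y+r*np.sin(t),z),c) for t in th]);return q
mk=manip.masks_of("steel_cup","scene")[0]; e=mk["extent"]; 
def sil(n,x,y,cc):
    q=np.array([proj(n,(x+r*np.cos(t),y+r*np.sin(t),z),cc) for t in th for z,r in((.061,.059),(.075,.062),(.164,.062))]); return np.r_[q.min(0),q.max(0)]
cs=cam("scene");cd=cam("side")
ed=np.array([277,166,321,214.]);es=np.array([313,163.5,352,211]);ew=np.array([406,186,521,303.])
f=lambda p:np.r_[sil("scene",*p,cs)-es,sil("side",*p,cd)-ed,sil("wrist",*p,c)-ew]
r=least_squares(f,[.62,.02]);print(r.x,r.fun.round(1))
x,y=r.x
B=cv2.resize(a,(0,0),fx=4,fy=4,interpolation=3)
for z,R_,col in((.164,.062,(0,0,255)),(.061,.059,(0,255,0))): cv2.polylines(B,[np.int32(draw(x,y,z,R_,col)*4)],True,col,1)
h=(.596,-.0155,-.1047)
def T(X,Y,z): C,S=np.cos(h[2]),np.sin(h[2]);return (h[0]+C*X-S*Y,h[1]+S*X+C*Y,z)
Q=[proj("wrist",T(*P),c)*4 for P in((-.145,.135,.054),(-.145,-.135,.054),(-.068,-.135,.06),(.145,-.135,.06),(.145,.135,.06),(-.068,.135,.06),(-.068,-.135,.06))]
cv2.polylines(B,[np.int32(Q)],False,(255,255,0),1)
cv2.imwrite("pics/ov.png",cv2.resize(B[560:1360,1280:2140],(800,600)))
```

```text
floor [0.64119502 0.01832789 0.064     ]
[0.60801627 0.03359869] [-0.5 -2.4  0.2 -2.9 -1.4 -3.9 -2.4  0.8 -0.8 -0.2 -1.6  0.7]
```

View pics/ov.png

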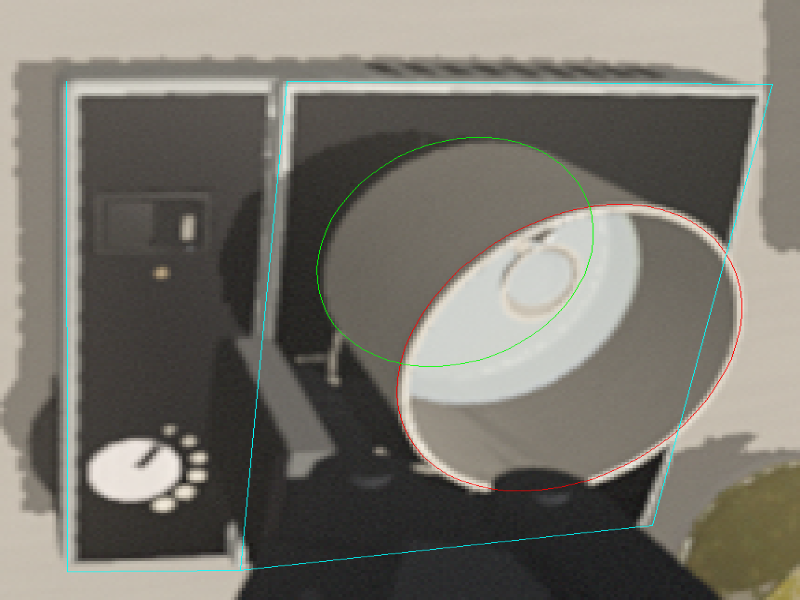

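Run:
```python
from h import *
from scipy.optimize import least_squares
cs=cam("scene");a=manip.get_image("scene")
pts=np.array([(330,312),(380,340),(440,347),(500,338),(550,310),(575,270),(565,235),(530,212),(490,203)],float)
X=np.array([onplane("scene",(265+(u+.5)*145/780-.5,155+(v+.5)*110/592-.5),.06,cs)[:2] for u,v in pts])
r=least_squares(lambda p:np.hypot(*(X-p[:2]).T)-p[2],[.62,0,.077]);print(r.x,(r.fun*1e3).round(1))
r2=least_squares(lambda p:np.hypot(*(X-p[:2]).T)-.0775,[.62,0]);print(r2.x,(r2.fun*1e3).round(1))
h=(.596,-.0155,-.1047);C,S=np.cos(h[2]),np.sin(h[2])
for q in(r.x[:2],r2.x,np.array([.608,.0336])): print((np.array([[C,S],[-S,C]])@(q-h[:2])).round(4))
```

```text
[ 0.63062542 -0.0172673   0.08080274] [-0.9  2.1  0.8 -0.8 -3.1 -0.1  3.6  2.  -3.6]
[ 0.6321784  -0.02044297] [ 3.6  4.9  2.2 -0.6 -3.4  0.3  5.1  4.8  0.4]
[0.0346 0.0019]
[ 0.0365 -0.0011]
[0.0068 0.0501]
```

>>> send_rows([
  {"linear": [0.024, -0.003, 0.016], "delta_rot": [0, 0, 0], "fingers": 0.05},
  {"linear": [0.024, -0.003, 0.016], "delta_rot": [0, 0, 0], "fingers": 0.05},
  {"linear": [0.024, -0.003, 0.016], "delta_rot": [0, 0, 0], "fingers": 0.05},
  {"linear": [0.024, -0.003, 0.016], "delta_rot": [0, 0, 0], "fingers": 0.05},
  {"linear": [0.024, -0.003, 0.016], "delta_rot": [0, 0, 0], "fingers": 0.05},
  {"linear": [0, 0, 0], "delta_rot": [0, 0, -6.5], "fingers": 0.05},
  {"linear": [0, 0, 0], "delta_rot": [0, 0, -6.5], "fingers": 0.05},
  {"linear": [0, 0, 0], "delta_rot": [0, 0, -6.5], "fingers": 0.05},
  {"linear": [0, 0, 0], "delta_rot": [0, 0, -6.5], "fingers": 0.05},
  {"linear": [0, 0, 0], "delta_rot": [0, 0, -6.5], "fingers": 0.05},
])

```text
clock: 4.43
position: [0.5671, 0.1366, 0.2447]
ee_rot: [0.001, 0.972, 0.233, 0.005]
contact_force: [0.5, 0.5, 0.8]
width: 0.0501
```

>>> send_rows([
  {"linear": [0, 0, 0], "delta_rot": [-7, 0, 0], "fingers": 0.05},
  {"linear": [0, 0, 0], "delta_rot": [-7, 0, 0], "fingers": 0.05},
  {"linear": [0, 0, 0], "delta_rot": [-7, 0, 0], "fingers": 0.05},
  {"linear": [0, 0, 0], "delta_rot": [-7, 0, 0], "fingers": 0.05},
  {"linear": [0, 0, 0], "delta_rot": [-7, 0, 0], "fingers": 0.05},
  {"linear": [0, 0, 0], "delta_rot": [-7, 0, 0], "fingers": 0.05},
  {"linear": [0, 0, 0], "delta_rot": [0, 0, 0], "fingers": 0.05},
])

```text
clock: 5.02
position: [0.572, 0.1344, 0.2465]
ee_rot: [0.358, 0.904, 0.216, 0.095]
contact_force: [-1.3, 0.9, -0.6]
width: 0.0501
```

```bash
cat > to.py <<'E'
from look import *
def to(*P):
    s=st();M=R.from_quat(np.array(s["ee_rot"])[[1,2,3,0]]).as_matrix()
    d=np.array(P)-s["position"];print("to",P,"local",(M.T@d).round(4),"len",np.linalg.norm(d).round(4)); return M
E
python3 - <<'E'
from to import *
M=to(.558,.139,.100)
for D in((.017,-.036,0),(.025,-.053,0),(.042,-.089,0)): print(D,(M.T@np.array(D)).round(4))
print(manip.get_state()["qpos"])
E
```

```text
t 5.02 [0.572  0.1344 0.2465] w 0.0501 F [-1.3  0.9 -0.6]
[[0.889, 0.322, 0.326], [0.458, -0.651, -0.606], [0.017, 0.688, -0.726]]
to (0.558, 0.139, 0.1) local [-0.0128 -0.1083  0.099 ] len 0.1472
(0.017, -0.036, 0) [-0.0014  0.0289  0.0273]
(0.025, -0.053, 0) [-0.002   0.0425  0.0402]
(0.042, -0.089, 0) [-0.0034  0.0714  0.0676]
[ 0.51366729  0.34823698  1.66745728 -0.8049074   1.26642584  0.35463972]
```

>>> send_rows([
  {"linear": [-0.0026, -0.0217, 0.0198], "delta_rot": [0, 0, 0], "fingers": 0.05},
  {"linear": [-0.0026, -0.0217, 0.0198], "delta_rot": [0, 0, 0], "fingers": 0.05},
  {"linear": [-0.0026, -0.0217, 0.0198], "delta_rot": [0, 0, 0], "fingers": 0.05},
  {"linear": [-0.0026, -0.0217, 0.0198], "delta_rot": [0, 0, 0], "fingers": 0.05},
  {"linear": [-0.0026, -0.0217, 0.0198], "delta_rot": [0, 0, 0], "fingers": 0.05},
  {"linear": [0, 0, 0], "delta_rot": [0, 0, 0], "fingers": 0.05},
])

```text
clock: 5.52
position: [0.5613, 0.1429, 0.098]
ee_rot: [0.35, 0.906, 0.216, 0.097]
contact_force: [-0.3, -0.8, -1.0]
width: 0.0499
```

Run:
```python
from to import *
M=to(.575,.103,.100);to(.600,.050,.100)
a,c=wl("w2.png",["steel_cup"])
```

```text
t 5.52 [0.5613 0.1429 0.098 ] w 0.0499 F [-0.3 -0.8 -1. ]
[[0.888, 0.323, 0.327], [0.459, -0.662, -0.593], [0.025, 0.676, -0.736]]
to (0.575, 0.103, 0.1) local [-0.0061  0.0322  0.0266] len 0.0422
t 5.52 [0.5613 0.1429 0.098 ] w 0.0499 F [-0.3 -0.8 -1. ]
[[0.888, 0.323, 0.327], [0.459, -0.662, -0.593], [0.025, 0.676, -0.736]]
to (0.6, 0.05, 0.1) local [-0.0082  0.0754  0.0662] len 0.1006
t 5.52 [0.5613 0.1429 0.098 ] w 0.0499 F [-0.3 -0.8 -1. ]
[[0.888, 0.323, 0.327], [0.459, -0.662, -0.593], [0.025, 0.676, -0.736]]
cam [0.497 0.266 0.13 ]
steel_cup [([132.0, 288.0, 163.0, 323.0], 0.6), ([262.0, 259.0, 373.0, 356.0], 0.59)]
```

View pics/w2.png

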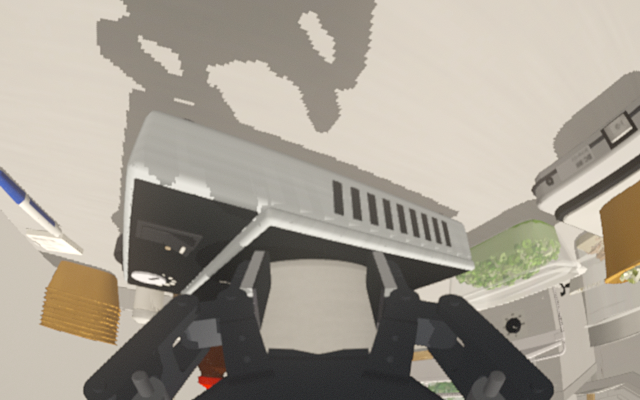

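The pot at (315,300) sits centred between the two fingertips. I'll push now.

>>> send_rows([
  {"linear": [-0.001, 0.0085, 0.0075], "delta_rot": [0, 0, 0], "fingers": 0.05},
  {"linear": [-0.001, 0.0085, 0.0075], "delta_rot": [0, 0, 0], "fingers": 0.05},
  {"linear": [-0.001, 0.0085, 0.0075], "delta_rot": [0, 0, 0], "fingers": 0.05},
  {"linear": [-0.0006, 0.005, 0.0044], "delta_rot": [0, 0, 0], "fingers": 0.05},
  {"linear": [-0.0006, 0.005, 0.0044], "delta_rot": [0, 0, 0], "fingers": 0.05},
  {"linear": [-0.0006, 0.005, 0.0044], "delta_rot": [0, 0, 0], "fingers": 0.05},
  {"linear": [-0.0006, 0.005, 0.0044], "delta_rot": [0, 0, 0], "fingers": 0.05},
  {"linear": [-0.0006, 0.005, 0.0044], "delta_rot": [0, 0, 0], "fingers": 0.05},
  {"linear": [-0.0006, 0.005, 0.0044], "delta_rot": [0, 0, 0], "fingers": 0.05},
  {"linear": [0, 0, 0], "delta_rot": [0, 0, 0], "fingers": 0.05},
])

```text
clock: 6.45
position: [0.5995, 0.0668, 0.1145]
ee_rot: [0.348, 0.907, 0.21, 0.107]
contact_force: [-0.6, 0.1, -0.2]
width: 0.0503
```

```bash
cat > pot.py <<'E'
from to import *
from scipy.optimize import least_squares
th=np.linspace(0,2*np.pi,60)
def pot(names=("scene","side")):
    cc={n:cam(n) for n in names};E={}
    for n in names:
        manip.get_image(n);f=manip.find_in("steel_cup",n);E[n]=np.array(f[0]["extent"]);print(n,E[n].round(1),round(f[0]["p"],2))
    def sil(n,x,y):
        q=np.array([proj(n,(x+r*np.cos(t),y+r*np.sin(t),z),cc[n]) for t in th for z,r in((.061,.059),(.075,.062),(.164,.062))]); return np.r_[q.min(0),q.max(0)]
    r=least_squares(lambda p:np.concatenate([sil(n,*p)-E[n] for n in names]),[.62,.0],loss="soft_l1");print("pot",r.x.round(4),np.concatenate([sil(n,*r.x)-E[n] for n in names]).round(1))
E
python3 - <<'E'
from pot import *
to(.600,.050,.100); pot()
E
```

```text
t 6.45 [0.5995 0.0668 0.1145] w 0.0503 F [-0.6  0.1 -0.2]
[[0.889, 0.306, 0.34], [0.455, -0.669, -0.587], [0.048, 0.677, -0.734]]
to (0.6, 0.05, 0.1) local [-0.0079  0.0016  0.0207] len 0.0222
scene [321.9 167.2 365.1 212. ] 0.72
side [273.  156.2 307.8 206. ] 0.95
pot [ 0.6274 -0.0025] [ 1.4 -2.9 -1.4  0.3 -1.2 -1.5  6.1  0.2]
```

Run:
```python
from to import *
M=to(.594,.080,.096); print((M.T@np.array([.008,-.031,-.001])).round(4))
```

```text
t 6.65 [0.5996 0.0684 0.1144] w 0.05 F [ 0.4  0.4 -0.2]
[[0.889, 0.306, 0.342], [0.456, -0.67, -0.586], [0.049, 0.677, -0.735]]
to (0.594, 0.08, 0.096) local [-0.0006 -0.0219  0.0049] len 0.0225
[-0.0071  0.0225  0.0216]
```

>>> send_rows([
  {"linear": [-0.0003, -0.011, 0.0025], "delta_rot": [0, 0, 0], "fingers": 0.05},
  {"linear": [-0.0003, -0.011, 0.0025], "delta_rot": [0, 0, 0], "fingers": 0.05},
  {"linear": [-0.0015, 0.0042, 0.0047], "delta_rot": [0, 0, 0], "fingers": 0.05},
  {"linear": [-0.0015, 0.0042, 0.0047], "delta_rot": [0, 0, 0], "fingers": 0.05},
  {"linear": [-0.0015, 0.0042, 0.0047], "delta_rot": [0, 0, 0], "fingers": 0.05},
  {"linear": [-0.0015, 0.0042, 0.0047], "delta_rot": [0, 0, 0], "fingers": 0.05},
  {"linear": [-0.0015, 0.0042, 0.0047], "delta_rot": [0, 0, 0], "fingers": 0.05},
  {"linear": [0, 0, 0], "delta_rot": [0, 0, 0], "fingers": 0.05},
])

```text
clock: 7.32
position: [0.6051, 0.0487, 0.0946]
ee_rot: [0.348, 0.906, 0.212, 0.111]
contact_force: [-0.5, 0.7, -1.5]
width: 0.0497
```

Run:
```python
from pot import *
to(.603,.050,.100); pot()
```

```text
t 7.32 [0.6051 0.0487 0.0946] w 0.0497 F [-0.5  0.7 -1.5]
[[0.886, 0.306, 0.349], [0.461, -0.668, -0.584], [0.055, 0.678, -0.733]]
to (0.603, 0.05, 0.1) local [-0.0009  0.0021 -0.0054] len 0.0059
scene [329.7 165.6 371.8 219.4] 0.8
side [273.1 156.4 305.1 199. ] 0.6
pot [ 0.6355 -0.0323] [ 0.5  2.  -0.5 -2.9 -1.8 -7.4  7.7  0.6]
```

>>> send_rows([
  {"linear": [0, -0.01, -0.015], "delta_rot": [0, 0, 0], "fingers": 0.03},
  {"linear": [0, 0, -0.03], "delta_rot": [0, 0, 0], "fingers": 0.0},
  {"linear": [0, 0, -0.03], "delta_rot": [0, 0, 0], "fingers": 0.0},
  {"linear": [0, 0, -0.03], "delta_rot": [0, 0, 0], "fingers": 0.0},
  {"linear": [0, 0, -0.03], "delta_rot": [0, 0, 0], "fingers": 0.0},
  {"linear": [0, 0, 0], "delta_rot": [7, 0, 0], "fingers": 0.0},
  {"linear": [0, 0, 0], "delta_rot": [7, 0, 0], "fingers": 0.0},
  {"linear": [0, 0, 0], "delta_rot": [7, 0, 0], "fingers": 0.0},
  {"linear": [0, 0, 0], "delta_rot": [7, 0, 0], "fingers": 0.0},
  {"linear": [0, 0, 0], "delta_rot": [7, 0, 0], "fingers": 0.0},
  {"linear": [0, 0, 0], "delta_rot": [7, 0, 0], "fingers": 0.0},
  {"linear": [0, 0, 0], "delta_rot": [0, 0, 0], "fingers": 0.0},
])

```text
clock: 8.52
position: [0.5507, 0.1463, 0.1918]
ee_rot: [-0.009, 0.969, 0.247, 0.025]
contact_force: [0.8, -1.4, -0.4]
width: -0.0001
```

Run:
```python
from to import *
a,c=wl("w3.png",["steel_cup","hob_switch","heat_wheel"])
b=save("scene","s3.png")
B=cv2.resize(b[155:265,265:410],(790,600),interpolation=3)
cs=cam("scene")
k=lambda P:np.int32(((proj("scene",P,cs)-[265,155]+.5)*[790/145,600/110]))
th=np.linspace(0,6.28,80)
cv2.imwrite("pics/c3.png",B[:,:,::-1])
```

```text
t 8.52 [0.5507 0.1463 0.1918] w -0.0001 F [ 0.8 -1.4 -0.4]
[[0.877, 0.478, 0.045], [0.477, -0.878, 0.029], [0.053, -0.004, -0.999]]
cam [0.507 0.213 0.309]
steel_cup []
hob_switch [([190.0, 220.0, 233.0, 265.0], 0.67)]
heat_wheel [([135.0, 286.0, 172.0, 339.0], 0.79)]
```

View pics/b_w3.png

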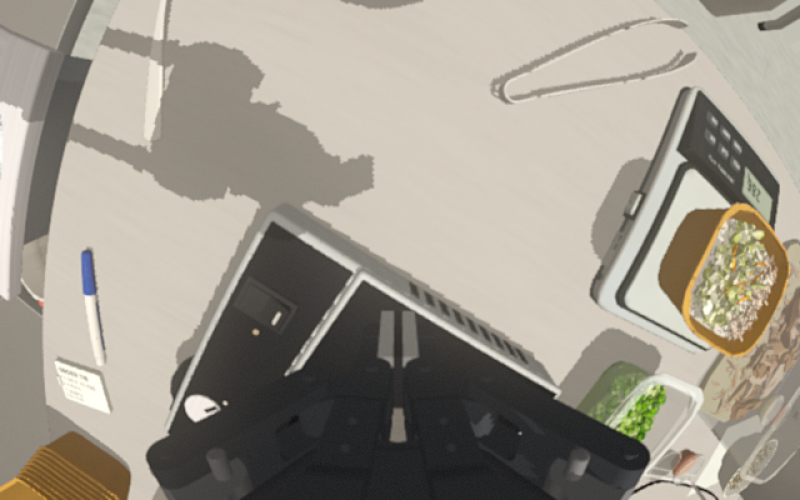

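View pics/c3.png

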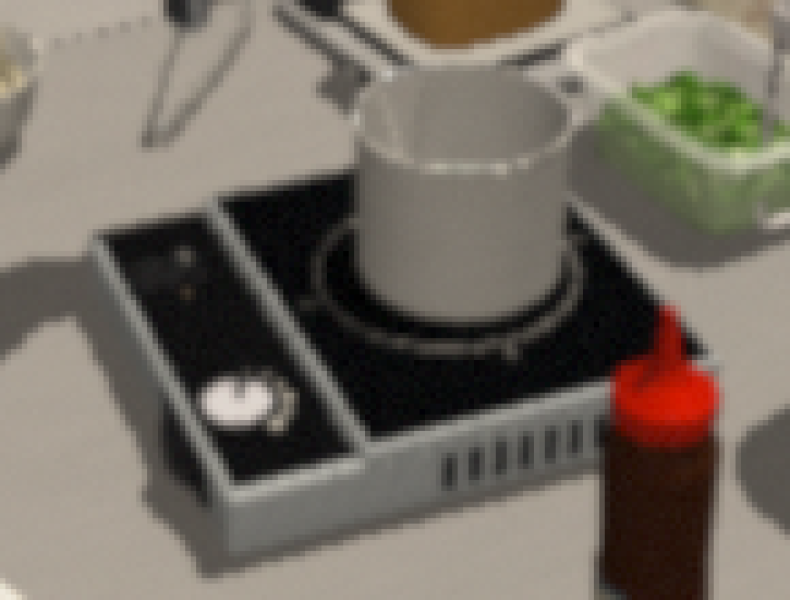

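The scene crop shows the foot at columns 358–570, with its bottom at row 325. The ring runs from about 313 to 585, with its bottom at row 350. The pot is inside but biased to the right, so I'll check it numerically.

Run:
```python
from h import *
from scipy.optimize import least_squares
cs=cam("scene");fx,fy=145/790,110/600
px=lambda u,v:(265+(u+.5)*fx-.5,155+(v+.5)*fy-.5)
b=cv2.imread("pics/s3.png")
g=cv2.cvtColor(b,cv2.COLOR_BGR2GRAY)
print("row203",g[203,318:376].tolist()); print("row195",g[195,318:376].tolist())
print("col350",g[205:224,350].tolist())
X=np.array([onplane("scene",px(*p),.06,cs)[:2] for p in[(314,275),(330,312),(380,341),(440,350),(505,344),(555,315),(578,285),(582,250)]])
r=least_squares(lambda p:np.hypot(*(X-p[:2]).T)-p[2],[.62,0,.077]);print("ring",r.x.round(4),(r.fun*1e3).round(1))
th=np.linspace(0,6.28,90)
def sil(x,y):
    q=np.array([proj("scene",(x+R_*np.cos(t),y+R_*np.sin(t),z),cs) for t in th for z,R_ in((.06,.059),(.164,.062))]);f=np.array([proj("scene",(x+.059*np.cos(t),y+.059*np.sin(t),.06),cs) for t in th])
    return np.r_[q[:,0].min(),q[:,0].max(),q[:,1].min(),f[:,1].max()]
m=np.r_[px(355,0)[0],px(575,0)[0],px(0,64)[1],px(0,324)[1]]
r2=least_squares(lambda p:sil(*p)-m,[.62,0]);print("pot",r2.x.round(4),r2.fun.round(2),"off mm",((r2.x-r.x[:2])*1e3).round(1))
```

```text
row203 [8, 9, 9, 16, 35, 48, 28, 1, 3, 5, 5, 21, 48, 79, 93, 97, 102, 103, 107, 110, 112, 112, 115, 117, 117, 118, 121, 121, 121, 121, 122, 122, 121, 121, 123, 121, 122, 120, 120, 118, 117, 116, 116, 114, 114, 113, 113, 112, 112, 94, 58, 61, 79, 56, 20, 14, 6, 8]
row195 [6, 9, 14, 10, 12, 6, 14, 11, 13, 27, 49, 75, 87, 90, 93, 97, 102, 103, 105, 109, 111, 113, 117, 116, 118, 119, 120, 119, 120, 120, 121, 122, 120, 120, 121, 121, 120, 119, 118, 118, 117, 117, 116, 115, 114, 112, 112, 114, 111, 104, 82, 44, 26, 56, 93, 124, 140, 130]
col350 [121, 121, 121, 121, 120, 122, 121, 114, 91, 50, 21, 15, 36, 61, 51, 26, 8, 12, 9]
ring [ 0.6318 -0.0171  0.0802] [-2.3  0.6  1.9  0.7  0.9 -3.4 -2.1  3.6]
pot [ 0.6397 -0.0205] [-0.19  0.18 -0.55  0.4 ] off mm [ 7.9 -3.3]
```

```bash
cat >> to.py <<'E'
HOB=(.596,-.0155,-.1047)
def T(X,Y,z): C,S=np.cos(HOB[2]),np.sin(HOB[2]);return np.array((HOB[0]+C*X-S*Y,HOB[1]+S*X+C*Y,z))
def invh(P):
    C,S=np.cos(HOB[2]),np.sin(HOB[2]);return (np.array([[C,S],[-S,C]])@(np.array(P)[:2]-HOB[:2])).round(4)
def rot(zh=-.1047):  # rotvec (deg, tool frame) to tool x = hob y, z down
    s=manip.get_state();M=R.from_quat(np.array(s["ee_rot"])[[1,2,3,0]])
    C,S=np.cos(zh),np.sin(zh);G=np.array([[-S,C,0],[C,S,0],[0,0,-1]]).T
    print("rotvec",(M.inv()*R.from_matrix(G)).as_rotvec(degrees=True).round(1))
def hl(dx,dy,dz):
    s=manip.get_state();M=R.from_quat(np.array(s["ee_rot"])[[1,2,3,0]]).as_matrix();C,S=np.cos(HOB[2]),np.sin(HOB[2])
    print("hobshift",(dx,dy,dz),"local",(M.T@np.array([C*dx-S*dy,S*dx+C*dy,dz])).round(4))
E
python3 - <<'E'
from to import *
d=np.load("pics/w1.png.npz");c=(d["K"],d["R"],d["t"])
for nm,uv in dict(piv=(152,225),far=(182,226),mark=(188,228)).items():
    n=((1280+uv[0]*1.075)/4,(560+uv[1]*4/3)/4);P=onplane("wrist",n,.061,c);print(nm,P.round(4),invh(P))
d3=np.load("pics/w3.png.npz");c3=(d3["K"],d3["R"],d3["t"])
for uv in((276,320),(265,305)): P=onplane("wrist",(uv[0]*.8,uv[1]*.8),.061,c3);print("w3 mark,ctr",P.round(4),invh(P))
P=onplane("scene",(265+185*145/790,155+257*110/600),.062);print("scene mark",P.round(4),invh(P))
far=T(-.1035,.071,0);print("FAR",far);to(far[0],far[1],.15);rot()
E
```

```text
piv [0.4887 0.0672 0.061 ] [-0.1154  0.0711]
far [0.4995 0.0652 0.061 ] [-0.1044  0.0702]
mark [0.5016 0.064  0.061 ] [-0.1022  0.0692]
w3 mark,ctr [0.5018 0.0633 0.061 ] [-0.102   0.0685]
w3 mark,ctr [0.4899 0.0707 0.061 ] [-0.1145  0.0746]
scene mark [0.5005 0.062  0.062 ] [-0.103   0.0671]
FAR [0.5004869  0.06592786 0.        ]
t 8.77 [0.5469 0.1504 0.1903] w 0.0005 F [-0.6  0.7  0.3]
[[0.874, 0.485, 0.041], [0.484, -0.875, 0.026], [0.049, -0.003, -0.999]]
to (np.float64(0.5004868960855592), np.float64(0.06592786366244197), 0.15) local [-0.0834  0.0515  0.0361] len 0.1045
rotvec [  1.2  -2.6 -55. ]
```

>>> send_rows([
  {"linear": [-0.0209, 0.0129, 0.009], "delta_rot": [0, 0, 0], "fingers": 0.0},
  {"linear": [-0.0209, 0.0129, 0.009], "delta_rot": [0, 0, 0], "fingers": 0.0},
  {"linear": [-0.0209, 0.0129, 0.009], "delta_rot": [0, 0, 0], "fingers": 0.0},
  {"linear": [-0.0209, 0.0129, 0.009], "delta_rot": [0, 0, 0], "fingers": 0.0},
  {"linear": [0, 0, 0], "delta_rot": [0.2, -0.3, -6.9], "fingers": 0.0},
  {"linear": [0, 0, 0], "delta_rot": [0.2, -0.3, -6.9], "fingers": 0.0},
  {"linear": [0, 0, 0], "delta_rot": [0.2, -0.3, -6.9], "fingers": 0.0},
  {"linear": [0, 0, 0], "delta_rot": [0.2, -0.3, -6.9], "fingers": 0.0},
  {"linear": [0, 0, 0], "delta_rot": [0.2, -0.3, -6.9], "fingers": 0.0},
  {"linear": [0, 0, 0], "delta_rot": [0.2, -0.3, -6.9], "fingers": 0.0},
  {"linear": [0, 0, 0], "delta_rot": [0.2, -0.3, -6.9], "fingers": 0.0},
  {"linear": [0, 0, 0], "delta_rot": [0.2, -0.3, -6.9], "fingers": 0.0},
])

```text
clock: 9.77
position: [0.4855, 0.0799, 0.1429]
ee_rot: [-0.001, 0.722, 0.691, -0.009]
contact_force: [-0.3, 0.0, -0.4]
width: 0.0
```

Run:
```python
from to import *
to(.5005,.065,.095);rot()
a,c=wl("w4.png",["hob_switch","pointer_disc","heat_wheel"])
print(manip.get_state()["qpos"].round(2))
print("tip px",proj("wrist",(manip.get_state()["position"]+np.array([0,0,-.025])),c),"far px",proj("wrist",(.5005,.065,.061),c))
```

```text
t 9.77 [0.4855 0.0799 0.1429] w 0.0 F [-0.3  0.  -0.4]
[[0.044, 0.999, -0.015], [0.999, -0.044, -0.011], [-0.011, -0.014, -1.0]]
to (0.5005, 0.065, 0.095) local [-0.0137  0.0163  0.0478] len 0.0524
rotvec [-0.8  0.7  3.5]
t 9.77 [0.4855 0.0799 0.1429] w 0.0 F [-0.3  0.  -0.4]
[[0.044, 0.999, -0.015], [0.999, -0.044, -0.011], [-0.011, -0.014, -1.0]]
cam [0.407 0.085 0.261]
hob_switch [([286.0, 199.0, 321.0, 254.0], 0.84), ([118.0, 152.0, 175.0, 234.0], 0.34)]
pointer_disc [([80.0, 152.0, 387.0, 356.0], 0.63)]
heat_wheel [([119.0, 153.0, 175.0, 233.0], 0.6), ([285.0, 203.0, 316.0, 254.0], 0.4)]
[ 0.03  0.26  1.84 -0.01  1.06 -1.48]
tip px [318.01181289 265.96459122] far px [299.52594092 245.80869793]
```

View pics/b_w4.png

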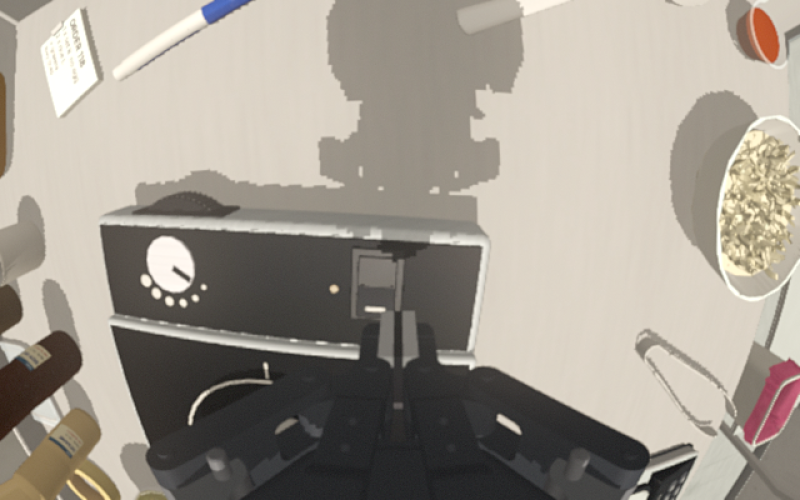

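The view from behind the hob shows the rocker's mark at (375,310), the wheel rim at (188,200) and the pointer by dot 1. The calibrated far point falls right on the rocker's far half. I'll move over it and press.

>>> send_rows([
  {"linear": [-0.0068, 0.008, 0.01], "delta_rot": [-0.4, 0.3, 1.7], "fingers": 0.0},
  {"linear": [-0.0068, 0.008, 0.01], "delta_rot": [-0.4, 0.3, 1.7], "fingers": 0.0},
  {"linear": [0, 0, 0.013], "delta_rot": [0, 0, 0], "fingers": 0.0},
  {"linear": [0, 0, 0.008], "delta_rot": [0, 0, 0], "fingers": 0.0},
  {"linear": [0, 0, 0], "delta_rot": [0, 0, 0], "fingers": 0.0},
])

```text
clock: 10.38
position: [0.5012, 0.0664, 0.1014]
ee_rot: [0.002, 0.749, 0.663, 0.001]
contact_force: [0.5, 0.5, 0.3]
width: -0.0
```

Run:
```python
from to import *
to(.5005,.065,.091);rot()
d=np.load("pics/w4.png.npz");c=(d["K"],d["R"],d["t"])
for nm,uv,z in(("rimtop",(190,193),.042),("disc",(170,264),.0566),("rimL",(137,209),.042),("rimR",(238,208),.042),("FLcorner",(487,241),.054),("FRcorner",(101,221),.054)):
    P=onplane("wrist",(uv[0]*.8,uv[1]*.8),z,c);print(nm,P.round(4),invh(P))
```

```text
t 10.38 [0.5012 0.0664 0.1014] w -0.0 F [0.5 0.5 0.3]
[[0.122, 0.993, 0.005], [0.993, -0.122, -0.002], [-0.002, 0.005, -1.0]]
to (0.5005, 0.065, 0.091) local [-0.0015 -0.0006  0.0104] len 0.0105
rotvec [ 0.3  0.1 -1. ]
rimtop [ 0.4292 -0.0503  0.042 ] [-0.1623 -0.052 ]
disc [ 0.4712 -0.0659  0.0566] [-0.1189 -0.0632]
rimL [ 0.4354 -0.0972  0.042 ] [-0.1511 -0.0981]
rimR [ 0.4416 -0.0169  0.042 ] [-0.1534 -0.0175]
FLcorner [0.4659 0.1302 0.054 ] [-0.1446  0.1313]
FRcorner [ 0.4389 -0.1241  0.054 ] [-0.1449 -0.1244]
```

>>> send_rows([
  {"linear": [-0.0015, 0, 0.005], "delta_rot": [0, 0, 0], "fingers": 0.0},
  {"linear": [0, 0, 0.005], "delta_rot": [0, 0, 0], "fingers": 0.0},
  {"linear": [0, 0, 0.003], "delta_rot": [0, 0, 0], "fingers": 0.0},
  {"linear": [0, 0, 0.003], "delta_rot": [0, 0, 0], "fingers": 0.0},
])

```text
clock: 10.72
position: [0.5019, 0.0653, 0.0855]
ee_rot: [0.004, 0.749, 0.662, 0.002]
contact_force: [1.8, -0.1, 3.0]
width: 0.0001
```

>>> send_rows([
  {"linear": [0, 0, 0.003], "delta_rot": [0, 0, 0], "fingers": 0.0},
  {"linear": [0, 0, 0.002], "delta_rot": [0, 0, 0], "fingers": 0.0},
])

```text
clock: 10.88
position: [0.5023, 0.0653, 0.0822]
ee_rot: [0.004, 0.749, 0.662, 0.002]
contact_force: [-6.8, -0.1, 28.4]
width: -0.0002
```

>>> send_rows([
  {"linear": [0, 0, -0.01], "delta_rot": [0, 0, 0], "fingers": 0.0},
  {"linear": [0, 0, -0.03], "delta_rot": [0, 0, 0], "fingers": 0.0},
  {"linear": [0, -0.02, -0.03], "delta_rot": [0, 0, 0], "fingers": 0.0},
  {"linear": [0, -0.03, 0], "delta_rot": [0, 0, 0], "fingers": 0.0},
  {"linear": [0, -0.03, 0], "delta_rot": [0, 0, 0], "fingers": 0.0},
  {"linear": [0, -0.005, 0], "delta_rot": [0, 0, 0], "fingers": 0.0},
  {"linear": [0, 0, 0], "delta_rot": [0, 0, 0], "fingers": 0.0},
])

```text
clock: 11.47
position: [0.4161, 0.0765, 0.1551]
ee_rot: [0.005, 0.75, 0.662, 0.004]
contact_force: [-0.4, -1.1, 0.4]
width: -0.0001
```

Run:
```python
from to import *
a,c=wl("w5.png",["hob_switch"])
# rocker strips before/after, same world patch resampled along rocker x (hob frame)
d=np.load("pics/w4.png.npz");c4=(d["K"],d["R"],d["t"]);b=cv2.imread("pics/w4.png")
def patch(im,c,x0,x1,y0,y1,z,n=4):
    X=np.arange(x1,x0,-.001/n);Y=np.arange(y1,y0,-.001/n)
    uv=np.array([[proj("wrist",T(x,y,z),c) for y in Y] for x in X],np.float32)
    return cv2.remap(im,uv[...,0],uv[...,1],1)
A=a[:,:,::-1].copy()
p=[patch(i,k,-.145,-.08,.04,.10,.058) for i,k in((b,c4),(A,c))]
q=[patch(i,k,-.165,-.09,-.10,-.025,.0566) for i,k in((b,c4),(A,c))]
cv2.imwrite("pics/cmp.png",np.vstack([np.hstack(p),np.hstack([cv2.resize(x,(240,260)) for x in q])]))
for i in p:print([int(v) for v in i[:,108:132].mean((1,2))[::4]])
to(*T(-.157-.011-.02,-.0655-.01,.09));rot()
```

```text
t 11.47 [0.4161 0.0765 0.1551] w -0.0001 F [-0.4 -1.1  0.4]
[[0.125, 0.992, 0.013], [0.992, -0.125, -0.002], [-0.001, 0.013, -1.0]]
cam [0.335 0.087 0.271]
hob_switch []
[54, 53, 56, 57, 54, 51, 51, 51, 50, 51, 50, 51, 59, 67, 78, 85, 82, 82, 82, 127, 213, 239, 202, 114, 77, 81, 81, 80, 81, 80, 80, 79, 80, 79, 79, 99, 117, 118, 118, 119, 120, 121, 121, 121, 121, 122, 122, 122, 122, 123, 123, 122, 101, 90, 117, 120, 111, 81, 57, 60, 66, 70, 67, 141, 204]
[43, 61, 72, 76, 78, 78, 77, 78, 77, 76, 71, 60, 44, 38, 38, 40, 39, 39, 39, 40, 40, 41, 40, 40, 41, 40, 40, 41, 41, 40, 42, 42, 42, 42, 42, 43, 43, 44, 49, 54, 57, 58, 59, 60, 60, 60, 57, 52, 50, 50, 51, 51, 52, 53, 54, 53, 54, 55, 57, 59, 59, 60, 60, 61, 62]
t 11.57 [0.4175 0.0763 0.1549] w 0.0001 F [ 0.9 -0.2 -0.4]
[[0.125, 0.992, 0.013], [0.992, -0.125, -0.002], [-0.001, 0.013, -1.0]]
to (np.float64(0.4011390798581663), np.float64(-0.07093890151759788), np.float64(0.09)) local [-0.1481  0.0013  0.0651] len 0.1618
rotvec [ 0.7  0.1 -1.2]
```

>>> send_rows([
  {"linear": [-0.036, 0, 0], "delta_rot": [0, 0, -0.3], "fingers": 0.0},
  {"linear": [-0.036, 0, 0], "delta_rot": [0, 0, -0.3], "fingers": 0.0},
  {"linear": [-0.036, 0, 0], "delta_rot": [0, 0, -0.3], "fingers": 0.0},
  {"linear": [-0.036, 0, 0], "delta_rot": [0, 0, 0], "fingers": 0.0},
  {"linear": [0, 0, 0], "delta_rot": [0, 0, 0], "fingers": 0.0},
])

```text
clock: 11.98
position: [0.4094, -0.072, 0.1548]
ee_rot: [0.008, 0.741, 0.671, 0.006]
contact_force: [0.3, 0.3, -1.0]
width: 0.0002
```

```bash
cat > pk.py <<'E'
from to import *
def patch(im,c,x0,x1,y0,y1,z,n=4):
    X=np.arange(x1,x0,-.001/n);Y=np.arange(y1,y0,-.001/n)
    uv=np.array([[proj("wrist",T(x,y,z),c) for y in Y] for x in X],np.float32)
    return cv2.remap(im,uv[...,0],uv[...,1],1)
E
python3 - <<'E'
from pk import *
a,c=wl("w6.png",["hob_switch","heat_wheel"]);A=a[:,:,::-1].copy()
p=patch(A,c,-.145,-.08,.04,.10,.058);cv2.imwrite("pics/p6.png",p)
print([int(v) for v in p[:,108:132].mean((1,2))[::4]])
M=to(*T(-.157-.011-.02,-.0655-.01,.075));rot()
E
```

```text
t 11.98 [ 0.4094 -0.072   0.1548] w 0.0002 F [ 0.3  0.3 -1. ]
[[0.099, 0.995, 0.021], [0.995, -0.099, -0.004], [-0.002, 0.021, -1.0]]
cam [ 0.327 -0.064  0.27 ]
hob_switch [([465.0, 259.0, 499.0, 297.0], 0.79)]
heat_wheel [([304.0, 217.0, 362.0, 288.0], 0.67)]
[31, 33, 34, 35, 35, 34, 34, 35, 36, 35, 36, 35, 35, 37, 42, 49, 54, 53, 51, 84, 145, 195, 209, 181, 117, 60, 54, 57, 58, 57, 58, 59, 60, 59, 58, 56, 56, 57, 56, 57, 57, 58, 58, 57, 57, 58, 58, 53, 49, 47, 45, 44, 43, 44, 48, 57, 61, 61, 52, 48, 50, 51, 49, 49, 77]
t 12.13 [ 0.4084 -0.0665  0.1544] w 0.0002 F [0.1 0.4 0.6]
[[0.096, 0.995, 0.019], [0.995, -0.096, 0.001], [0.003, 0.019, -1.0]]
to (np.float64(0.4011390798581663), np.float64(-0.07093890151759788), np.float64(0.075)) local [-0.0053 -0.0083  0.0792] len 0.0798
rotvec [ 1.1 -0.2  0.5]
```

>>> send_rows([
  {"linear": [-0.001, -0.002, 0.021], "delta_rot": [0.4, 0, 0], "fingers": 0.0},
  {"linear": [-0.001, -0.002, 0.021], "delta_rot": [0.4, 0, 0], "fingers": 0.0},
  {"linear": [-0.001, -0.002, 0.021], "delta_rot": [0.3, 0, 0], "fingers": 0.0},
  {"linear": [-0.001, -0.002, 0.021], "delta_rot": [0, 0, 0], "fingers": 0.0},
  {"linear": [-0.001, 0, 0.021], "delta_rot": [0, 0, 0], "fingers": 0.0},
  {"linear": [0, 0, 0], "delta_rot": [0, 0, 0], "fingers": 0.0},
])

```text
clock: 12.63
position: [0.4065, -0.0645, 0.0466]
ee_rot: [0.001, 0.737, 0.676, 0.003]
contact_force: [-0.3, 0.3, 0.7]
width: -0.0002
```

Run:
```python
from pk import *
to(*T(-.157-.011-.004,-.0655-.009,.046));rot();hl(.01,0,0);hl(0,.01,0)
```

```text
t 12.63 [ 0.4065 -0.0645  0.0466] w -0.0002 F [-0.3  0.3  0.7]
[[0.087, 0.996, 0.006], [0.996, -0.087, 0.003], [0.004, 0.006, -1.0]]
to (np.float64(0.41715597203685867), np.float64(-0.07161651861902273), np.float64(0.046)) local [-0.0061  0.0112  0.0006] len 0.0128
rotvec [ 0.3 -0.2  1. ]
hobshift (0.01, 0, 0) local [-0.0002  0.01    0.0001]
hobshift (0, 0.01, 0) local [0.01   0.0002 0.    ]
```

>>> send_rows([
  {"linear": [-0.006, 0, 0], "delta_rot": [0, 0, 0], "fingers": 0.0},
  {"linear": [0, 0.005, 0], "delta_rot": [0, 0, 0], "fingers": 0.0},
  {"linear": [0, 0.004, 0], "delta_rot": [0, 0, 0], "fingers": 0.0},
  {"linear": [0, 0.003, 0], "delta_rot": [0, 0, 0], "fingers": 0.0},
])

```text
clock: 12.97
position: [0.4191, -0.0691, 0.0478]
ee_rot: [-0.001, 0.735, 0.678, 0.003]
contact_force: [-9.2, -0.5, -2.0]
width: 0.0004
```

>>> send_rows([
  {"linear": [0, 0.002, 0], "delta_rot": [0, 0, 0], "fingers": 0.0},
])

```text
clock: 13.05
position: [0.4191, -0.0688, 0.0479]
ee_rot: [-0.003, 0.735, 0.678, 0.001]
contact_force: [-7.2, -2.5, -4.4]
width: -0.0001
```

>>> send_rows([
  {"linear": [0, 0.002, 0], "delta_rot": [0, 0, 0], "fingers": 0.0},
])

```text
clock: 13.13
position: [0.4191, -0.0687, 0.0479]
ee_rot: [-0.004, 0.734, 0.679, -0.001]
contact_force: [-5.7, -2.5, -2.6]
width: -0.0003
```

>>> send_rows([
  {"linear": [0.003, 0.002, 0], "delta_rot": [0, 0, 0], "fingers": 0.0},
  {"linear": [0.003, 0.002, 0], "delta_rot": [0, 0, 0], "fingers": 0.0},
  {"linear": [0.003, 0.002, 0], "delta_rot": [0, 0, 0], "fingers": 0.0},
  {"linear": [0.003, 0.002, 0], "delta_rot": [0, 0, 0], "fingers": 0.0},
])

```text
clock: 13.47
position: [0.4201, -0.059, 0.0484]
ee_rot: [-0.009, 0.732, 0.681, -0.008]
contact_force: [-5.7, -4.5, 0.9]
width: 0.0001
```

```bash
cat > ptr.py <<'E'
from pk import *
def ptr(f):
    a,c=wl(f,[]);A=a[:,:,::-1].copy()
    p=patch(A,c,-.165,-.075,-.11,-.02,.0566);cv2.imwrite("pics/p_"+f,p)
    g=cv2.cvtColor(p,cv2.COLOR_BGR2GRAY)
    m=(g>170).astype(np.uint8);n,l,s,ce=cv2.connectedComponentsWithStats(m)
    tohob=lambda q:(-.075-q[1]*.00025,-.02-q[0]*.00025)
    cand=[i for i in range(1,n) if s[i,4]>1500]
    if not cand: print("no disc",s[1:,4]);return
    i=max(cand,key=lambda i:s[i,4]); 
    cnt,_=cv2.findContours((l==i).astype(np.uint8),0,2);(ce0,(w,h),_)=cv2.fitEllipse(cv2.convexHull(max(cnt,key=len)))
    print("disc",np.round(tohob(ce0),4),"diam mm",w/4,h/4)
    hull=np.zeros_like(m);cv2.ellipse(hull,(ce0,(w*.9,h*.9),0),1,-1)
    yy,xx=np.nonzero((hull>0)&(g<g[(hull>0)].mean()*.75)); dx,dy=-(yy.mean()-ce0[1]),-(xx.mean()-ce0[0])
    print("pointer deg left of rear",np.degrees(np.arctan2(dy,dx)).round(1),"n",len(xx),"-> angle",(np.radians(60)-np.arctan2(dy,dx)).round(3))
    for j in range(1,n):
        if j!=i and 10<s[j,4]<900:
            q=ce[j]; r=np.hypot(*(q-ce0))/4
            if r<35: print(" dot",np.degrees(np.arctan2(-(q[0]-ce0[0]),-(q[1]-ce0[1]))).round(1),"r",r.round(1),"area",s[j,4])
E
python3 -c "
from ptr import *
ptr('w7.png')"
```

```text
t 13.47 [ 0.4201 -0.059   0.0484] w 0.0001 F [-5.7 -4.5  0.9]
[[0.073, 0.997, -0.024], [0.997, -0.073, 0.001], [-0.001, -0.024, -1.0]]
cam [ 0.343 -0.053  0.167]
no disc [330 113 124]
```

>>> send_rows([
  {"linear": [0.003, 0.002, 0], "delta_rot": [0.4, 0, 0], "fingers": 0.0},
  {"linear": [0.003, 0.002, 0], "delta_rot": [0.4, 0, 0], "fingers": 0.0},
])

```text
clock: 13.68
position: [0.4209, -0.0534, 0.0489]
ee_rot: [-0.016, 0.732, 0.681, -0.016]
contact_force: [-4.6, -2.7, -2.6]
width: 0.0
```

>>> send_rows([
  {"linear": [0, -0.008, 0], "delta_rot": [0, 0, 0], "fingers": 0.0},
  {"linear": [0, -0.015, 0], "delta_rot": [0, 0, 0], "fingers": 0.0},
  {"linear": [0.02, -0.02, -0.02], "delta_rot": [0, 0, 0], "fingers": 0.0},
  {"linear": [0.03, -0.01, -0.02], "delta_rot": [0, 0, 0], "fingers": 0.0},
  {"linear": [0.03, 0, -0.02], "delta_rot": [0, 0, 0], "fingers": 0.0},
  {"linear": [0, 0, 0], "delta_rot": [0, 0, 0], "fingers": 0.0},
])

```text
clock: 14.18
position: [0.3793, 0.0314, 0.1157]
ee_rot: [-0.011, 0.734, 0.679, -0.011]
contact_force: [1.0, -1.0, 0.5]
width: -0.0001
```

```bash
python3 -c "
from ptr import *
ptr('w8.png')"
```

```text
t 14.18 [0.3793 0.0314 0.1157] w -0.0001 F [ 1.  -1.   0.5]
[[0.077, 0.997, -0.031], [0.997, -0.077, 0.001], [-0.001, -0.031, -1.0]]
cam [0.303 0.038 0.235]
disc [-0.1495 -0.093 ] diam mm 5.567283630371094 47.233577728271484
pointer deg left of rear 0.9 n 1243 -> angle 1.031
```

```bash
cat > ptr2.py <<'E'
from pk import *
def an(f):
    d=np.load("pics/"+f+".npz");c=(d["K"],d["R"],d["t"]);p=patch(cv2.imread("pics/"+f),c,-.141,-.081,-.105,-.025,.0566,8)
    g=cv2.cvtColor(p,cv2.COLOR_BGR2GRAY);cv2.imwrite("pics/q_"+f,p)
    t,m=cv2.threshold(g,0,1,cv2.THRESH_OTSU);n,l,s,ce=cv2.connectedComponentsWithStats(m)
    i=1+np.argmax(s[1:,4]);cnt,_=cv2.findContours((l==i).astype(np.uint8),0,2);e=cv2.fitEllipse(cv2.convexHull(max(cnt,key=len)));c0=np.array(e[0])
    print(f,"thr",t,"disc mm",(np.array(e[1])/8).round(1))
    H=np.zeros_like(m);cv2.ellipse(H,(e[0],(e[1][0]*.9,e[1][1]*.9),e[2]),1,-1)
    yy,xx=np.nonzero((H>0)&(g<.7*np.median(g[H>0])))
    ang=lambda q:np.degrees(np.arctan2(-(q[0]-c0[0]),-(q[1]-c0[1]))).round(1)
    if len(xx):
        P=np.c_[xx,yy].astype(np.float32);v=cv2.fitLine(P,2,0,.01,.01).ravel();o=P.mean(0)-c0;vv=v[:2]*np.sign(v[:2]@o);print(" pointer line",ang(c0+vv),"centroid",ang(P.mean(0)),"n",len(xx))
    print(" dots",sorted([(ang(ce[j]),int(s[j,4])) for j in range(1,n) if j!=i and 60<s[j,4]<2500]))
E
python3 -c "
from ptr2 import *
an('w4.png');an('w8.png')
a=cv2.imread('pics/q_w4.png');b=cv2.imread('pics/q_w8.png');cv2.imwrite('pics/qq.png',np.hstack([a,b]))"
```

```text
w4.png thr 159.0 disc mm [38.3 38.8]
 pointer line 59.9 centroid 57.2 n 3692
 dots [(np.float64(14.5), 1836), (np.float64(38.5), 1253), (np.float64(62.1), 768)]
w8.png thr 82.0 disc mm [4.3 8.3]
 pointer line -22.4 centroid -7.3 n 188
 dots [(np.float64(-51.6), 1111)]
```

>>> send_rows([
  {"linear": [0.02, 0.01, -0.02], "delta_rot": [0.6, 0, 0], "fingers": 0.0},
  {"linear": [0.02, 0.02, -0.015], "delta_rot": [0.6, 0, 0], "fingers": 0.0},
  {"linear": [0.02, 0.025, 0], "delta_rot": [0.5, 0, 0], "fingers": 0.0},
  {"linear": [0, 0.015, 0], "delta_rot": [0, 0, 0], "fingers": 0.0},
  {"linear": [0, 0, 0], "delta_rot": [0, 0, 0], "fingers": 0.0},
])

```text
clock: 14.65
position: [0.4559, 0.084, 0.1471]
ee_rot: [-0.02, 0.733, 0.679, -0.021]
contact_force: [-0.8, -0.2, -0.1]
width: 0.0001
```

```bash
python3 -c "
from ptr2 import *
a,c=wl('w9.png',[]);an('w9.png')"
```

```text
t 14.65 [0.4559 0.084  0.1471] w 0.0001 F [-0.8 -0.2 -0.1]
[[0.076, 0.995, -0.058], [0.997, -0.076, 0.001], [-0.004, -0.057, -0.998]]
cam [0.383 0.09  0.269]
w9.png thr 150.0 disc mm [38.3 39.1]
 pointer line 51.3 centroid 48.8 n 3747
 dots [(np.float64(14.6), 1898), (np.float64(38.7), 1317), (np.float64(62.4), 841)]
```

```bash
python3 -c "
from ptr2 import *
a,c=wl('w10.png',[]);an('w10.png');rot()"
```

```text
t 14.7 [0.4541 0.0839 0.1468] w 0.0003 F [-0.1 -0.1 -0.2]
[[0.077, 0.995, -0.06], [0.997, -0.077, 0.001], [-0.004, -0.06, -0.998]]
cam [0.381 0.09  0.268]
w10.png thr 148.0 disc mm [38.3 39. ]
 pointer line 52.6 centroid 48.2 n 3780
 dots [(np.float64(14.6), 1958), (np.float64(38.9), 1331), (np.float64(62.2), 911)]
rotvec [-3.6  0.3  1.5]
```

>>> send_rows([
  {"linear": [0, 0, 0], "delta_rot": [-1.8, 0, 0.7], "fingers": 0.0},
  {"linear": [0, 0, 0], "delta_rot": [-1.8, 0, 0.7], "fingers": 0.0},
  {"linear": [0, 0, 0], "delta_rot": [0, 0, 0], "fingers": 0.0},
  {"linear": [0, 0, 0], "delta_rot": [0, 0, 0], "fingers": 0.0},
])

```text
clock: 15.08
position: [0.4453, 0.0802, 0.1439]
ee_rot: [-0.001, 0.744, 0.668, -0.005]
contact_force: [1.2, 1.1, 0.1]
width: -0.0001
```

```bash
python3 -c "
from ptr2 import *
a,c=wl('w11.png',[]);an('w11.png');rot()
A=cv2.resize(a[160:300,100:360],(780,420),interpolation=3)[:,:,::-1]
cv2.imwrite('pics/z11.png',A)"
```

```text
t 15.08 [0.4453 0.0802 0.1439] w -0.0001 F [1.2 1.1 0.1]
[[0.106, 0.994, -0.008], [0.994, -0.107, -0.006], [-0.007, -0.008, -1.0]]
cam [0.367 0.089 0.262]
w11.png thr 145.0 disc mm [38.4 39.1]
 pointer line 52.1 centroid 48.1 n 3783
 dots [(np.float64(14.9), 1877), (np.float64(39.0), 1366), (np.float64(62.7), 849)]
rotvec [-0.5  0.4 -0.1]
```

View pics/z11.png

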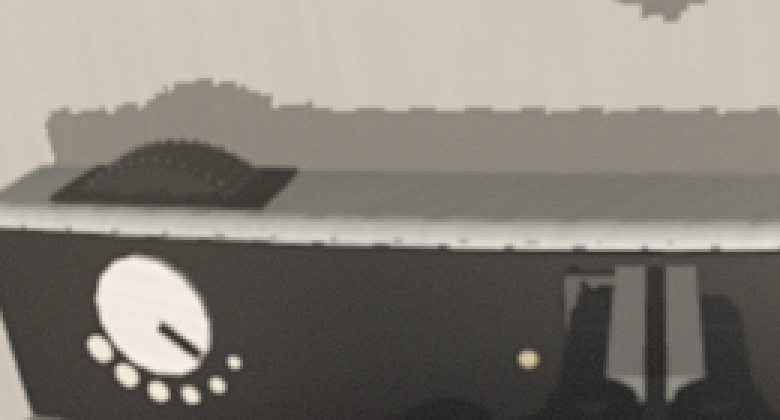

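The pointer at (160–200, 326–355) lies between dots 1 and 2, so the first stroke slipped. I've used up the picture views. I'll repeat the stroke with a firmer press and check the pointer numerically.

>>> send_rows([
  {"linear": [0, -0.025, 0], "delta_rot": [0, 0, 0], "fingers": 0.0},
  {"linear": [-0.02, -0.02, 0], "delta_rot": [-0.3, 0.2, 0], "fingers": 0.0},
  {"linear": [-0.035, 0, 0.01], "delta_rot": [0, 0, 0], "fingers": 0.0},
  {"linear": [-0.035, 0, 0.02], "delta_rot": [0, 0, 0], "fingers": 0.0},
  {"linear": [-0.035, 0, 0.02], "delta_rot": [0, 0, 0], "fingers": 0.0},
  {"linear": [-0.02, 0, 0.02], "delta_rot": [0, 0, 0], "fingers": 0.0},
  {"linear": [0, 0, 0.02], "delta_rot": [0, 0, 0], "fingers": 0.0},
  {"linear": [0, 0, 0], "delta_rot": [0, 0, 0], "fingers": 0.0},
])

```text
clock: 15.8
position: [0.3834, -0.0655, 0.0536]
ee_rot: [0.002, 0.743, 0.669, 0.0]
contact_force: [-1.0, 0.1, 0.1]
width: -0.0001
```

Run:
```python
from pk import *
to(*T(-.170,-.0655-.010,.046));rot()
```

```text
t 15.8 [ 0.3834 -0.0655  0.0536] w -0.0001 F [-1.   0.1  0.1]
[[0.104, 0.995, 0.003], [0.995, -0.104, -0.002], [-0.002, 0.003, -1.0]]
to (np.float64(0.4190405111408035), np.float64(-0.07282006021186566), np.float64(0.046)) local [-0.0036  0.0362  0.0078] len 0.0372
rotvec [0.2 0.1 0. ]
```

>>> send_rows([
  {"linear": [-0.004, 0.01, 0.005], "delta_rot": [0, 0, 0], "fingers": 0.0},
  {"linear": [-0.002, 0.01, 0.003], "delta_rot": [0, 0, 0], "fingers": 0.0},
  {"linear": [0, 0.008, 0.001], "delta_rot": [0, 0, 0], "fingers": 0.0},
  {"linear": [0, 0.003, 0], "delta_rot": [0, 0, 0], "fingers": 0.0},
  {"linear": [0, 0.003, 0], "delta_rot": [0, 0, 0], "fingers": 0.0},
  {"linear": [0, 0.003, 0], "delta_rot": [0, 0, 0], "fingers": 0.0},
])

```text
clock: 16.3
position: [0.419, -0.0749, 0.0458]
ee_rot: [-0.002, 0.742, 0.67, -0.002]
contact_force: [-8.6, -2.0, 2.3]
width: -0.0
```

>>> send_rows([
  {"linear": [0, 0.004, 0], "delta_rot": [0, 0, 0], "fingers": 0.0},
])

```text
clock: 16.38
position: [0.4192, -0.0744, 0.0457]
ee_rot: [-0.005, 0.742, 0.671, -0.005]
contact_force: [-9.4, -3.4, 7.3]
width: 0.0
```

>>> send_rows([
  {"linear": [0.003, 0.004, 0], "delta_rot": [0, 0, 0], "fingers": 0.0},
  {"linear": [0.003, 0.004, 0], "delta_rot": [0, 0, 0], "fingers": 0.0},
])

```text
clock: 16.55
position: [0.4194, -0.0672, 0.0459]
ee_rot: [-0.012, 0.74, 0.672, -0.011]
contact_force: [-6.8, 0.7, 8.7]
width: -0.0003
```

>>> send_rows([
  {"linear": [0.003, 0.004, 0], "delta_rot": [0, 0, 0], "fingers": 0.0},
  {"linear": [0.003, 0.004, 0], "delta_rot": [0, 0, 0], "fingers": 0.0},
])

```text
clock: 16.72
position: [0.4202, -0.0599, 0.046]
ee_rot: [-0.018, 0.739, 0.674, -0.016]
contact_force: [-6.8, -2.7, 3.6]
width: -0.0001
```

>>> send_rows([
  {"linear": [0.003, 0.004, 0], "delta_rot": [0, 0, 0], "fingers": 0.0},
  {"linear": [0.003, 0.004, 0], "delta_rot": [0, 0, 0], "fingers": 0.0},
  {"linear": [0.002, 0.004, 0], "delta_rot": [0, 0, 0], "fingers": 0.0},
])

```text
clock: 16.97
position: [0.422, -0.0496, 0.046]
ee_rot: [-0.026, 0.737, 0.675, -0.023]
contact_force: [-4.3, 0.3, 4.5]
width: -0.0003
```

>>> send_rows([
  {"linear": [0, -0.01, 0], "delta_rot": [0, 0, 0], "fingers": 0.0},
  {"linear": [0, -0.02, 0], "delta_rot": [-1, 0, 0], "fingers": 0.0},
  {"linear": [0.02, -0.015, -0.02], "delta_rot": [-1, 0, 0], "fingers": 0.0},
  {"linear": [0.03, 0, -0.03], "delta_rot": [-0.5, 0, 0], "fingers": 0.0},
  {"linear": [0.035, 0.01, -0.03], "delta_rot": [0, 0, 0], "fingers": 0.0},
  {"linear": [0.03, 0.02, -0.02], "delta_rot": [0, 0, 0], "fingers": 0.0},
  {"linear": [0.02, 0.02, 0], "delta_rot": [0, 0, 0], "fingers": 0.0},
  {"linear": [0, 0, 0], "delta_rot": [0, 0, 0], "fingers": 0.0},
])

```text
clock: 17.63
position: [0.4365, 0.0889, 0.152]
ee_rot: [-0.009, 0.737, 0.676, -0.005]
contact_force: [1.2, -0.4, 0.6]
width: 0.0001
```

```bash
python3 -c "
from ptr2 import *
a,c=wl('w12.png',[]);an('w12.png');rot()"
```

```text
t 17.63 [0.4365 0.0889 0.152 ] w 0.0001 F [ 1.2 -0.4  0.6]
[[0.086, 0.996, -0.02], [0.996, -0.086, 0.006], [0.004, -0.021, -1.0]]
cam [0.359 0.095 0.271]
w12.png thr 142.0 disc mm [38.3 39.1]
 pointer line 12.4 centroid 8.9 n 3617
 dots [(np.float64(14.6), 1941), (np.float64(39.1), 1319), (np.float64(62.5), 859)]
rotvec [-1.4 -0.2  1.1]
```

>>> send_rows([
  {"linear": [0, 0, -0.04], "delta_rot": [0, 0, 0], "fingers": 0.0},
  {"linear": [0, 0, -0.04], "delta_rot": [-0.7, 0, 0.5], "fingers": 0.0},
  {"linear": [0, 0.02, -0.035], "delta_rot": [-0.7, 0, 0.5], "fingers": 0.0},
  {"linear": [0, 0.035, -0.02], "delta_rot": [0, 0, 0], "fingers": 0.0},
  {"linear": [0, 0.035, 0], "delta_rot": [0, 0, 0], "fingers": 0.0},
  {"linear": [0, 0.02, 0], "delta_rot": [0, 0, 0], "fingers": 0.0},
  {"linear": [0, 0, 0], "delta_rot": [0, 0, 0], "fingers": 0.0},
  {"linear": [0, 0, 0], "delta_rot": [0, 0, 0], "fingers": 0.0},
])

```text
clock: 18.35
position: [0.5361, 0.0719, 0.2869]
ee_rot: [-0.004, 0.742, 0.67, -0.006]
contact_force: [-0.8, -0.6, 0.1]
width: 0.0002
```

Run:
```python
from ptr2 import *
from pot import pot
a,c=wl('w13.png',["hob_switch"]);an('w13.png');pot()
def mark(f,z=.06):
    d=np.load("pics/"+f+".npz");c=(d["K"],d["R"],d["t"]);p=patch(cv2.imread("pics/"+f),c,-.112,-.092,.058,.082,z,8)
    g=cv2.cvtColor(p,cv2.COLOR_BGR2GRAY).astype(float);m=g>(g.min()+g.max())/2
    n,l,s,ce=cv2.connectedComponentsWithStats(m.astype(np.uint8));i=1+np.argmax(s[1:,4]);q=ce[i]
    P=T(-.092-q[1]*.000125,.082-q[0]*.000125,z);o=-c[1].T@c[2];print(f,"mark",invh(P),"area",s[i,4],g.max());return o,(P-o)/np.linalg.norm(P-o)
def tri(fs):
    A=np.zeros((3,3));b=np.zeros(3)
    for o,d in map(mark,fs): Q=np.eye(3)-np.outer(d,d);A+=Q;b+=Q@o
    print("tri",fs,np.linalg.solve(A,b).round(4))
tri(["w1.png","w4.png"]);tri(["w6.png","w13.png"])
```

```text
t 18.35 [0.5361 0.0719 0.2869] w 0.0002 F [-0.8 -0.6  0.1]
[[0.102, 0.995, -0.014], [0.995, -0.102, -0.002], [-0.003, -0.014, -1.0]]
cam [0.458 0.08  0.405]
hob_switch [([302.0, 121.0, 321.0, 154.0], 0.76)]
w13.png thr 154.0 disc mm [38.7 39.2]
 pointer line 12.0 centroid 9.5 n 3201
 dots [(np.float64(13.2), 1975), (np.float64(37.0), 1468), (np.float64(60.4), 829)]
scene [328.  166.  370.5 218.8] 0.97
side [274.5 154.4 310.6 201.5] 0.68
pot [ 0.634 -0.024] [ 0.4  0.6 -1.2 -3.6 -3.3 -3.8  2.3 -0.1]
w1.png mark [-0.1027  0.0695] area 2896 178.0
w4.png mark [-0.1019  0.0702] area 2458 246.0
tri ['w1.png', 'w4.png'] [0.5008 0.0652 0.0624]
w6.png mark [-0.1033  0.0685] area 2960 224.0
w13.png mark [-0.1021  0.0705] area 3031 243.0
tri ['w6.png', 'w13.png'] [0.5023 0.065  0.0575]
```

```bash
python3 -c "
from rig import manip
print(manip.sign_off(),manip.get_state()['clock'])"
```

```text
the job is handed in; nothing more can be done
the job is handed in; nothing more can be done
```

The pot is inside the ring, the power rocker is on, and the heat wheel is in its third click. I handed the job in at about 19 s on the robot's clock, with the arm clear of everything.

- **Pot:** I pushed it from outside with two fingertips, in two pushes. During the first push the tips drifted up to about half the pot's height, so I lowered them before the second. Two estimates put its centre 6 to 9 mm from the ring's centre, against about 16 mm allowed. They differ by several millimetres, because the networks' boxes around the pot were noisy.
- **Rocker:** I pressed the far half until it bottomed, at 28 N on the fingertips. Its white mark dropped from 62.4 to 57.5 mm, which matches "on".
- **Wheel:** It started in the first click. The first stroke slipped and left the pointer at rest between dots 1 and 2, so I repeated it with a firmer press. That stroke went straight through the second click without a stop, so it wasn't strictly click by click. The last check has the pointer about 1° from the third-smallest dot, about 0.83 rad against 0.838.

I had viewed all 12 pictures before the final wheel stroke, so the final checks are measurements from camera images, not something I looked at. I never went near the bottles, shakers or bowl, but I did not measure their positions again at the end.

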